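# Click the cheese tub's lid shut all the way round

### The job

The snap lid of the round steel cheese tub is only partly shut: some of the six sections of its white rim still stand proud. Press down around the rim with the fingertips, section by section, until all six have clicked home flush. Do not lift, tip or shove the tub, and leave the other things where they stand.

Things in the scene. Friction and masses are not known exactly. Their poses are not given: they have to be found in the camera images.
- tub: Round brushed-steel storage tub (145 mm across at the foot, 155 mm at the top) with a white plastic snap lid 168 mm across; 100 mm high to the lid rim's top where shut; loose, about 0.9 kg, slides if pushed sideways with more than a few newtons. Origin: centre of the underside, z up. Rim section N is centred N x 60 degrees anticlockwise (from above) from the tub's own x axis.
- lid_middle (a point): Point on the tub's upright axis 100 mm above its underside: centre of the lid, at the height of the rim's top where shut (flush). The lid has a fixed centre panel, 132 mm across, sunk about 8 mm, and around it a flat rim cut by six slots 3 to 4 mm wide into six equal arc sections.
- section0_top (a point): Middle of the top face of rim section 0, 76.5 mm from the lid's centre; moves with the section. The section is an arc 76 mm long and 17 mm wide (67 to 84 mm from the centre), top flat and level; x axis outwards, z up. Its top is 107 mm above the counter while unclipped, 100 mm when home.
- section0 (a joint): Snap of rim section 0, m straight down: 0 = unclipped, 7 mm proud; 0.007 = clicked home on a firm stop, flush. It springs back if let go before half-way (0.0035) and snaps down by itself beyond that; pushing it over takes about 10 N at the start, falling to nothing half-way. A section at home stays there and may be pressed again without harm.
- section1_top (a point): Middle of the top face of rim section 1, 76.5 mm from the lid's centre; moves with the section. The section is an arc 76 mm long and 17 mm wide (67 to 84 mm from the centre), top flat and level; x axis outwards, z up. Its top is 107 mm above the counter while unclipped, 100 mm when home.
- section1 (a joint): Snap of rim section 1, m straight down: 0 = unclipped, 7 mm proud; 0.007 = clicked home on a firm stop, flush. It springs back if let go before half-way (0.0035) and snaps down by itself beyond that; pushing it over takes about 10 N at the start, falling to nothing half-way. A section at home stays there and may be pressed again without harm.
- section2_top (a point): Middle of the top face of rim section 2, 76.5 mm from the lid's centre; moves with the section. The section is an arc 76 mm long and 17 mm wide (67 to 84 mm from the centre), top flat and level; x axis outwards, z up. Its top is 107 mm above the counter while unclipped, 100 mm when home.
- section2 (a joint): Snap of rim section 2, m straight down: 0 = unclipped, 7 mm proud; 0.007 = clicked home on a firm stop, flush. It springs back if let go before half-way (0.0035) and snaps down by itself beyond that; pushing it over takes about 10 N at the start, falling to nothing half-way. A section at home stays there and may be pressed again without harm.
- section3_top (a point): Middle of the top face of rim section 3, 76.5 mm from the lid's centre; moves with the section. The section is an arc 76 mm long and 17 mm wide (67 to 84 mm from the centre), top flat and level; x axis outwards, z up. Its top is 107 mm above the counter while unclipped, 100 mm when home.
- section3 (a joint): Snap of rim section 3, m straight down: 0 = unclipped, 7 mm proud; 0.007 = clicked home on a firm stop, flush. It springs back if let go before half-way (0.0035) and snaps down by itself beyond that; pushing it over takes about 10 N at the start, falling to nothing half-way. A section at home stays there and may be pressed again without harm.
- section4_top (a point): Middle of the top face of rim section 4, 76.5 mm from the lid's centre; moves with the section. The section is an arc 76 mm long and 17 mm wide (67 to 84 mm from the centre), top flat and level; x axis outwards, z up. Its top is 107 mm above the counter while unclipped, 100 mm when home.
- section4 (a joint): Snap of rim section 4, m straight down: 0 = unclipped, 7 mm proud; 0.007 = clicked home on a firm stop, flush. It springs back if let go before half-way (0.0035) and snaps down by itself beyond that; pushing it over takes about 10 N at the start, falling to nothing half-way. A section at home stays there and may be pressed again without harm.
- section5_top (a point): Middle of the top face of rim section 5, 76.5 mm from the lid's centre; moves with the section. The section is an arc 76 mm long and 17 mm wide (67 to 84 mm from the centre), top flat and level; x axis outwards, z up. Its top is 107 mm above the counter while unclipped, 100 mm when home.
- section5 (a joint): Snap of rim section 5, m straight down: 0 = unclipped, 7 mm proud; 0.007 = clicked home on a firm stop, flush. It springs back if let go before half-way (0.0035) and snaps down by itself beyond that; pushing it over takes about 10 N at the start, falling to nothing half-way. A section at home stays there and may be pressed again without harm.
- ramekin: Clear glass ramekin, 80 mm across, 45 mm high, loose, empty, standing near the tub; leave alone. Origin: centre of its underside.
- burner: Aluminium fondue burner base: round tray 170 mm across with a steel burner cup and a pot ring on three legs, 88 mm high, a thin regulator rod sticking out 20 mm past the tray; loose; leave alone. Origin: centre of its underside.
- trivet: Round wooden trivet, 180 mm across, 14 mm thick, loose, under the caquelon; leave alone. Origin: centre of its underside.
- caquelon: Orange ceramic fondue pot, 200 mm across, 88 mm high with a stub handle reaching 210 mm from its centre, on the trivet, 1.6 kg; leave alone. Origin: centre of its underside.

How it is judged:
By the outcome, as a careful person would: the job done as asked, in the order asked, and still so for the second after the job is handed in, with the robot touching nothing.
It also fails if it takes over 45 s, if anything falls off the work surface, if the arm or the gripper's body presses on something with over 40 N, if the wrist force passes 120 N, or if a joint passes its speed limit or range.

### The arm

A 6-joint arm with a two-finger parallel gripper is mounted at the origin on the work surface. World frame = base frame: x ahead of the robot, y to its left, z up, the work surface at z = 0. Lengths are in m, angles in degrees, forces in N, time in s.
With the tool pointing down it reaches from about 0.375 to 0.9 m from the base axis. Payload 3.1 kg.
Tool frame: the origin (TCP) lies on the centre line of the jaws, within the pads' length; the fingertips stand 25 mm ahead of it and the grasp point (between the pads) lies 6 mm ahead of it; z points along the fingers, y is the line along which they close (so a half turn about z gives the same grasp; the last joint's range is limited). The gripper opens to 87 mm and grips with 3 to 60 N. Pads are 19 mm wide; open, the fingers measure 117 mm over their backs; the gripper's body (75 mm by 190 mm) begins 51 mm behind the grasp point.
Start: joints at [65.69, 30.224, 82.088, -0, 67.689, -10.227], TCP at [0.152, 0.606, 0.248] pointing down, gripper open.
Joint ranges: [-176.69, 176.69], [-43.24, 126.21], [12.49, 139.97], [-82, 262], [0, 151.66], [-163.58, 163.58]. Speed limits (degrees/s): [159.86, 159.86, 180, 180, 180, 180].

### API

Orientations are given as a 3x3 rotation matrix whose columns are the frame's x, y, z axes.
In Python, from rig import * gives the robot as it stands.
- The arm moves only by the tool step_arm, never from a script. Its argument "steps" is a list of rows, each a list of 7 numbers: the shift along the tool's x, y, z normalised to -1 to 1, where 1 is 0.3 m, then the turn, a rotation vector about the tool's x, y, z normalised to -1 to 1, where 1 is 45 degrees, then the gripper's target within -1 to 1 (shut at 1, half-way at 0, fully open at -1). A call has 1 to 8 rows; each row is the pose to reach, as a shift and turn from the pose commanded when the call began, along the tool's axes at that moment; what a row does not reach only later rows make up. A row lasts 1/12 s, in which the tool goes at most 41.7 mm and 7.16 degrees, less where a joint would pass 70% of its speed; a pose out of reach is approached as far as the arm can. A call with a number of a shift or a turn outside -1 to 1 is refused whole. A call with a gripper value outside its range is refused whole. The fingers move at their own pace and stop on an object; the grip force is fixed at half the most. Time passes only in rows, so rows that repeat a pose let the fingers close. It gives the time, the measured TCP pose, the force, the opening and the grip force at its end, in the units of the state.
- read_state(): the state, without advancing time (a new reading comes with each control period).
- capture(name): name is "scene" or "top"; returns a dict with "image" (384x512x3 uint8, red, green, blue), "vertical_fov" (degrees; the focal length in pixels is half the picture's height over the tangent of half this angle, whatever the lens; pixels are square), "cx", "cy" (the principal point, pixels), "world_from_camera" (4x4, takes a point from camera to world coordinates). Camera axes: x right, y down, z forward; pixel columns grow to the right and rows downward; lengths in m; the calibration is good to about 2 mm. A picture is of the moment at which its call begins. There is no depth.
- hand_in(): hands the job in; it is judged then, once.
The state is a dict: "time_s": time; "joint_positions": joint angles; "qvel": joint speeds; "tau": joint torques, N m; "position": TCP position; "tcp_rot": TCP orientation; "force": force on the tool from outside, world axes, zero at the start; "moment": the same for the moment, N m; "opening": opening from 0.0 (shut) to 1.0 (fully open); "grasp_force": force on a finger pad.
Only numpy, scipy, OpenCV 4.12 (cv2) and the standard library are available. Lean on these libraries where they do the work, as an engineer would, in place of code of your own. Each camera call takes 0.05 s, during which the arm holds its last target. There are 200 camera calls.

## Working session

There is one attempt and no reset: what is moved stays moved. The work goes in short steps, Python scripts to look and compute and a tool call to move; the robot and the scene stay as the last step left them, time stands still between calls to the robot, and variables do not carry over. Pictures are saved under pics/ and viewed, at most 10 in all, crops included, and the job is handed in when it is done.

Besides the shell and the picture viewer there is one more tool, called after "Call:" in YAML: its name, and indented under it one key for each argument. step_arm: Moves the arm, as the interface text tells. Scaled input: -1 to 1 covers 0.3 m each way for a shift and 45 degrees each way for a turn. Its arguments: {"type":"object","properties":{"steps":{"type":"array"}},"required":["steps"]}

```bash
mkdir -p pics; python3 - <<'E'
from rig import *
import cv2, numpy as np
for n in("scene","top"):
    c=capture(n); cv2.imwrite(f"pics/{n}0.png",c["image"][:,:,::-1]); print(n,c["vertical_fov"],c["cx"],c["cy"],np.round(c["world_from_camera"],3).tolist())
s=read_state();print(s["position"],np.round(s["tcp_rot"],3).tolist(),s["force"],s["time_s"])
E
```

```text
scene 48.144971467851846 255.37838912102677 187.78665457511775 [[0.721, 0.405, -0.561, 1.109], [0.692, -0.4, 0.601, -0.642], [0.019, -0.822, -0.569, 0.688], [0.0, 0.0, 0.0, 1.0]]
top 51.15400585501727 265.57038632616513 190.6563410979212 [[0.026, -0.999, 0.042, 0.502], [-1.0, -0.027, -0.012, 0.002], [0.013, -0.041, -0.999, 1.185], [0.0, 0.0, 0.0, 1.0]]
[0.1518035  0.60564464 0.24667648] [[-0.97, 0.243, -0.001], [0.243, 0.97, -0.002], [0.0, -0.002, -1.0]] [ 0.23316603  0.00722386 -0.04861016] 0.1
```

View pics/scene0.png

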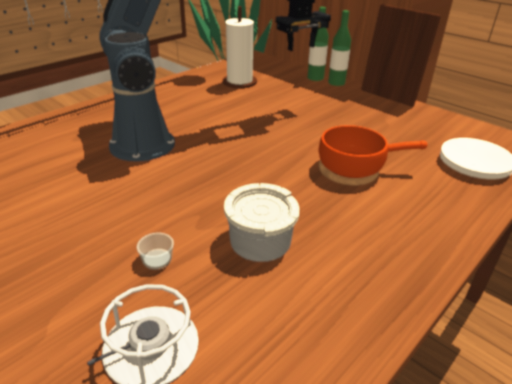

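View pics/top0.png

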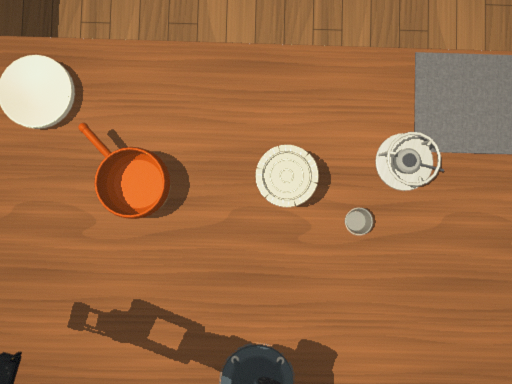

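The tub's white lid is at about (287,176) in the top view and (262,208) in the scene view. The ramekin is at (359,221), the burner at (408,160) and the pot at (131,182), all clear of the tub. Next I'll measure the lid and look at it enlarged.

```bash
cat > h.py <<'E'
from rig import *
import cv2, numpy as np
def cast(c,uv,z):
    f=c["image"].shape[0]/2/np.tan(np.radians(c["vertical_fov"]/2)); M=np.array(c["world_from_camera"])
    d=M[:3,:3]@np.array([(uv[0]-c["cx"])/f,(uv[1]-c["cy"])/f,1]); return M[:3,3]+d*(z-M[2,3])/d[2]
def proj(c,p):
    f=c["image"].shape[0]/2/np.tan(np.radians(c["vertical_fov"]/2)); M=np.array(c["world_from_camera"])
    q=M[:3,:3].T@(np.asarray(p)-M[:3,3]); return q[:2]/q[2]*f+[c["cx"],c["cy"]]
E
python3 - <<'E'
from h import *
t=capture("top"); s=capture("scene")
hsv=cv2.cvtColor(t["image"],cv2.COLOR_RGB2HSV)
m=((hsv[...,1]<70)&(hsv[...,2]>150)).astype(np.uint8)
m=cv2.morphologyEx(m,cv2.MORPH_CLOSE,np.ones((7,7)))
for k in cv2.findContours(m,0,2)[0]:
    (x,y),r=cv2.minEnclosingCircle(k)
    if np.hypot(x-287,y-176)<15 and r>20:
        pts=np.array([cast(t,p[0],.103) for p in k])[:,:2]
        h=cv2.convexHull(k); e=cv2.fitEllipse(h); print(r,e)
        A=np.c_[2*pts,np.ones(len(pts))]; c=np.linalg.lstsq(A,(pts**2).sum(1),rcond=None)[0]
        print("centre",c[:2],"R",np.sqrt(c[2]+c[:2]@c[:2]))
a=cv2.resize(t["image"][136:216,247:327],(560,560),interpolation=cv2.INTER_CUBIC)
cv2.imwrite("pics/t1.png",a[:,:,::-1])
b=cv2.resize(s["image"][175:265,215:310],(760,720)[:1]+(600,) if 0 else (633,600),interpolation=cv2.INTER_CUBIC)
cv2.imwrite("pics/s1.png",b[:,:,::-1])
E
```

```text
31.62530517578125 ((286.56243896484375, 175.4521026611328), (61.92161560058594, 62.67878723144531), 88.3826904296875)
centre [ 0.59014785 -0.06632218] R 0.08334572609704209
```

View pics/t1.png

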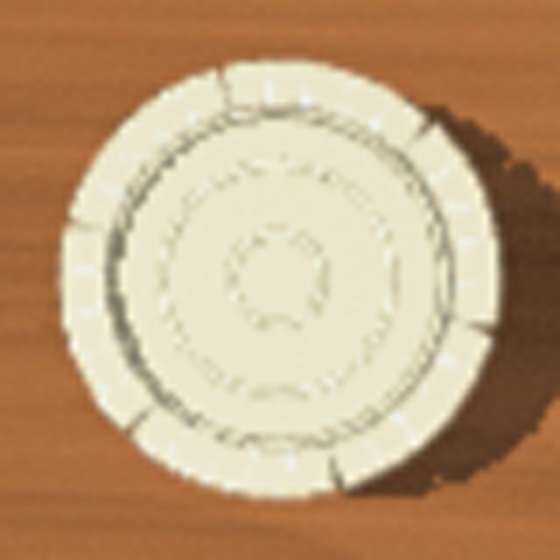

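View pics/s1.png

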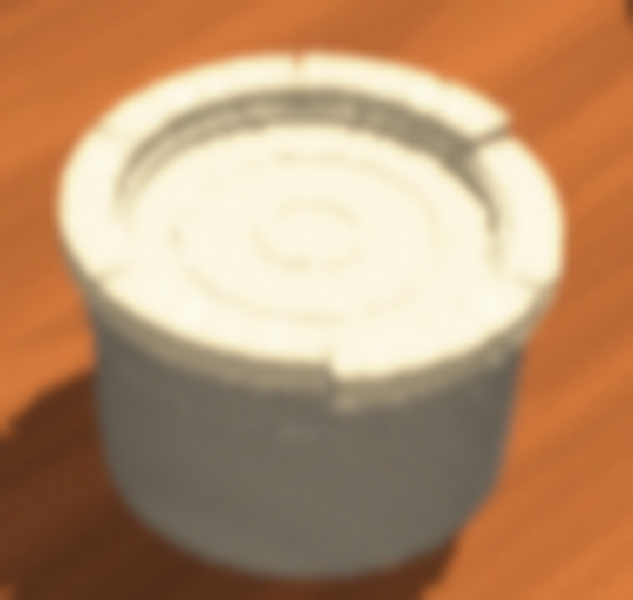

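The lid centre is about (0.590, -0.066). The slots sit at about 17° + 60k, so the section middles are at about 47° + 60k. I'll press all six with shut fingers at about r = 73 mm, inside the foot's edge where possible. First I move above the lid.

Call:
step_arm:
  steps:
    - [-0.653, -0.607, 0, 0, 0, 0, 1]
    - [-0.653, -0.607, 0, 0, 0, 0, 1]
    - [-0.653, -0.607, 0, 0, 0, 0, 1]
    - [-0.653, -0.607, 0, 0, 0, 0, 1]
    - [-0.653, -0.607, 0, 0, 0, 0, 1]
    - [-0.653, -0.607, 0, 0, 0, 0, 1]
    - [-0.653, -0.607, 0, 0, 0, 0, 1]
    - [-0.653, -0.607, 0, 0, 0, 0, 1]

```text
time_s: 0.87
position: [0.2994, 0.3789, 0.2475]
tcp_rot: [[-0.969, 0.248, -0.0], [0.248, 0.969, -0.002], [-0.0, -0.001, -1.0]]
force: [-0.3, 0.9, 1.0]
opening: 0.479
grasp_force: 0.0
```

Call:
step_arm:
  steps:
    - [-0.653, -0.607, 0, 0, 0, 0, 1]
    - [-0.653, -0.607, 0, 0, 0, 0, 1]
    - [-0.653, -0.607, 0, 0, 0, 0, 1]
    - [-0.653, -0.607, 0, 0, 0, 0, 1]
    - [-0.653, -0.607, 0, 0, 0, 0, 1]
    - [-0.653, -0.607, 0, 0, 0, 0, 1]
    - [-0.653, -0.607, 0, 0, 0, 0, 1]
    - [-0.653, -0.607, 0, 0, 0, 0, 1]

```text
time_s: 1.53
position: [0.4466, 0.1554, 0.2478]
tcp_rot: [[-0.969, 0.248, 0.003], [0.248, 0.969, -0.0], [-0.003, 0.0, -1.0]]
force: [0.4, 0.3, -1.0]
opening: 0.009
grasp_force: 0.0
```

Call:
step_arm:
  steps:
    - [-0.653, -0.607, 0, 0, 0, 0, 1]
    - [-0.653, -0.607, 0, 0, 0, 0, 1]
    - [-0.653, -0.607, 0, 0, 0, 0, 1]
    - [-0.653, -0.607, 0, 0, 0, 0, 1]
    - [-0.653, -0.607, 0, 0, 0, 0, 1]
    - [-0.653, -0.607, 0, 0, 0, 0, 1]
    - [-0.653, -0.607, 0, 0, 0, 0, 1]
    - [-0.653, -0.607, 0, 0, 0, 0, 1]

```text
time_s: 2.2
position: [0.5921, -0.0689, 0.2473]
tcp_rot: [[-0.969, 0.246, 0.003], [0.246, 0.969, -0.001], [-0.003, -0.0, -1.0]]
force: [0.3, -0.6, 0.2]
opening: 0.003
grasp_force: 0.0
```

Call:
step_arm:
  steps:
    - [-0.108, 0.225, 0.1, 0, 0, 0, 1]
    - [-0.108, 0.225, 0.2, 0, 0, 0, 1]
    - [-0.108, 0.225, 0.3, 0, 0, 0, 1]
    - [-0.108, 0.225, 0.35, 0, 0, 0, 1]
    - [-0.108, 0.225, 0.36, 0, 0, 0, 1]
    - [-0.108, 0.225, 0.36, 0, 0, 0, 1]

```text
time_s: 2.7
position: [0.6352, -0.0065, 0.138]
tcp_rot: [[-0.97, 0.241, -0.005], [0.241, 0.97, 0.001], [0.005, 0.0, -1.0]]
force: [-1.0, 0.1, 1.6]
opening: 0.006
grasp_force: 0.0
```

Call:
step_arm:
  steps:
    - [0, 0, 0.01, 0, 0, 0, 1]
    - [0, 0, 0.02, 0, 0, 0, 1]
    - [0, 0, 0.025, 0, 0, 0, 1]
    - [0, 0, 0.025, 0, 0, 0, 1]

```text
time_s: 3.03
position: [0.6373, -0.0094, 0.1331]
tcp_rot: [[-0.97, 0.244, 0.002], [0.244, 0.97, -0.0], [-0.002, 0.0, -1.0]]
force: [0.0, 0.3, 0.2]
opening: 0.011
grasp_force: 0.0
```

Call:
step_arm:
  steps:
    - [0, 0, 0.005, 0, 0, 0, 1]
    - [0, 0, 0.01, 0, 0, 0, 1]
    - [0, 0, 0.015, 0, 0, 0, 1]
    - [0, 0, 0.015, 0, 0, 0, 1]

```text
time_s: 3.37
position: [0.6368, -0.0092, 0.1273]
tcp_rot: [[-0.97, 0.244, -0.0], [0.244, 0.97, 0.0], [0.001, -0.0, -1.0]]
force: [-0.3, -0.0, 0.9]
opening: 0.006
grasp_force: 0.0
```

Call:
step_arm:
  steps:
    - [0, 0, 0.004, 0, 0, 0, 1]
    - [0, 0, 0.008, 0, 0, 0, 1]
    - [0, 0, 0.008, 0, 0, 0, 1]

```text
time_s: 3.62
position: [0.6371, -0.0092, 0.1254]
tcp_rot: [[-0.97, 0.243, 0.0], [0.243, 0.97, -0.0], [-0.0, -0.0, -1.0]]
force: [-1.4, -0.5, 2.5]
opening: 0.001
grasp_force: 1.1
```

Call:
step_arm:
  steps:
    - [0, 0, 0.004, 0, 0, 0, 1]
    - [0, 0, 0.004, 0, 0, 0, 1]

```text
time_s: 3.78
position: [0.6371, -0.0092, 0.1253]
tcp_rot: [[-0.97, 0.243, 0.0], [0.243, 0.97, -0.0], [-0.001, -0.0, -1.0]]
force: [-2.4, -0.4, 7.7]
opening: 0.005
grasp_force: 4.0
```

Call:
step_arm:
  steps:
    - [0, 0, -0.06, 0, 0, 0, 1]
    - [0.12, -0.004, -0.06, 0, 0, 0, 1]
    - [0.247, -0.007, -0.06, 0, 0, 0, 1]
    - [0.247, -0.007, -0.04, 0, 0, 0, 1]
    - [0.247, -0.007, -0.03, 0, 0, 0, 1]
    - [0.247, -0.007, -0.024, 0, 0, 0, 1]
    - [0.247, -0.007, -0.019, 0, 0, 0, 1]
    - [0.247, -0.007, -0.019, 0, 0, 0, 1]

```text
time_s: 4.45
position: [0.5664, 0.0064, 0.1296]
tcp_rot: [[-0.97, 0.243, 0.003], [0.243, 0.97, -0.001], [-0.003, 0.0, -1.0]]
force: [0.2, -0.1, 0.3]
opening: 0.004
grasp_force: 0.0
```

Call:
step_arm:
  steps:
    - [0, 0, 0.008, 0, 0, 0, 1]
    - [0, 0, 0.014, 0, 0, 0, 1]
    - [0, 0, 0.02, 0, 0, 0, 1]
    - [0, 0, 0.023, 0, 0, 0, 1]
    - [0, 0, 0.023, 0, 0, 0, 1]

```text
time_s: 4.87
position: [0.5663, 0.0065, 0.1252]
tcp_rot: [[-0.97, 0.243, 0.004], [0.243, 0.97, -0.001], [-0.004, 0.0, -1.0]]
force: [-2.9, 0.7, 15.8]
opening: 0.005
grasp_force: 8.0
```

Call:
step_arm:
  steps:
    - [0, 0, -0.06, 0, 0, 0, 1]
    - [0.06, -0.11, -0.06, 0, 0, 0, 1]
    - [0.117, -0.217, -0.06, 0, 0, 0, 1]
    - [0.117, -0.217, -0.04, 0, 0, 0, 1]
    - [0.117, -0.217, -0.03, 0, 0, 0, 1]
    - [0.117, -0.217, -0.024, 0, 0, 0, 1]
    - [0.117, -0.217, -0.019, 0, 0, 0, 1]
    - [0.117, -0.217, -0.019, 0, 0, 0, 1]

```text
time_s: 5.53
position: [0.5158, -0.0471, 0.128]
tcp_rot: [[-0.97, 0.243, 0.001], [0.243, 0.97, 0.0], [-0.001, 0.0, -1.0]]
force: [0.6, -0.5, -0.0]
opening: 0.006
grasp_force: 0.0
```

Call:
step_arm:
  steps:
    - [0, 0, 0.006, 0, 0, 0, 1]
    - [0, 0, 0.012, 0, 0, 0, 1]
    - [0, 0, 0.017, 0, 0, 0, 1]
    - [0, 0, 0.017, 0, 0, 0, 1]

```text
time_s: 5.87
position: [0.5157, -0.0472, 0.1252]
tcp_rot: [[-0.97, 0.243, 0.002], [0.243, 0.97, -0.0], [-0.002, 0.0, -1.0]]
force: [-2.9, 0.9, 15.1]
opening: 0.005
grasp_force: 7.5
```

Call:
step_arm:
  steps:
    - [0, 0, -0.06, 0, 0, 0, 1]
    - [-0.06, -0.1, -0.06, 0, 0, 0, 1]
    - [-0.13, -0.21, -0.06, 0, 0, 0, 1]
    - [-0.13, -0.21, -0.04, 0, 0, 0, 1]
    - [-0.13, -0.21, -0.03, 0, 0, 0, 1]
    - [-0.13, -0.21, -0.024, 0, 0, 0, 1]
    - [-0.13, -0.21, -0.019, 0, 0, 0, 1]
    - [-0.13, -0.21, -0.019, 0, 0, 0, 1]

```text
time_s: 6.53
position: [0.536, -0.1167, 0.1284]
tcp_rot: [[-0.97, 0.242, -0.003], [0.242, 0.97, 0.002], [0.003, 0.001, -1.0]]
force: [0.7, -0.4, 0.9]
opening: 0.005
grasp_force: 0.0
```

Call:
step_arm:
  steps:
    - [0, 0, 0.006, 0, 0, 0, 1]
    - [0, 0, 0.012, 0, 0, 0, 1]
    - [0, 0, 0.017, 0, 0, 0, 1]
    - [0, 0, 0.017, 0, 0, 0, 1]

```text
time_s: 6.87
position: [0.5363, -0.117, 0.1252]
tcp_rot: [[-0.97, 0.243, -0.002], [0.243, 0.97, 0.001], [0.002, 0.001, -1.0]]
force: [-3.8, 2.0, 12.7]
opening: 0.004
grasp_force: 6.2
```

Call:
step_arm:
  steps:
    - [0, 0, -0.06, 0, 0, 0, 1]
    - [-0.12, -0.003, -0.06, 0, 0, 0, 1]
    - [-0.25, -0.007, -0.06, 0, 0, 0, 1]
    - [-0.25, -0.007, -0.04, 0, 0, 0, 1]
    - [-0.25, -0.007, -0.03, 0, 0, 0, 1]
    - [-0.25, -0.007, -0.024, 0, 0, 0, 1]
    - [-0.25, -0.007, -0.019, 0, 0, 0, 1]
    - [-0.25, -0.007, -0.019, 0, 0, 0, 1]

```text
time_s: 7.53
position: [0.6078, -0.1378, 0.1292]
tcp_rot: [[-0.97, 0.243, -0.003], [0.243, 0.97, 0.001], [0.003, 0.0, -1.0]]
force: [0.3, 1.2, 0.0]
opening: 0.004
grasp_force: 0.0
```

E→F shift is (-0.035, +0.065) m in tool axes.

Call:
step_arm:
  steps:
    - [0, 0, 0.006, 0, 0, 0, 1]
    - [0, 0, 0.012, 0, 0, 0, 1]
    - [0, 0, 0.018, 0, 0, 0, 1]
    - [0, 0, 0.018, 0, 0, 0, 1]

```text
time_s: 7.87
position: [0.6078, -0.1379, 0.1253]
tcp_rot: [[-0.97, 0.243, -0.003], [0.243, 0.97, 0.001], [0.003, 0.0, -1.0]]
force: [-3.6, 1.0, 9.0]
opening: 0.005
grasp_force: 4.9
```

Call:
step_arm:
  steps:
    - [0, 0, -0.06, 0, 0, 0, 1]
    - [-0.06, 0.11, -0.06, 0, 0, 0, 1]
    - [-0.117, 0.217, -0.06, 0, 0, 0, 1]
    - [-0.117, 0.217, -0.04, 0, 0, 0, 1]
    - [-0.117, 0.217, -0.03, 0, 0, 0, 1]
    - [-0.117, 0.217, -0.024, 0, 0, 0, 1]
    - [-0.117, 0.217, -0.019, 0, 0, 0, 1]
    - [-0.117, 0.217, -0.019, 0, 0, 0, 1]

```text
time_s: 8.53
position: [0.6579, -0.0848, 0.1291]
tcp_rot: [[-0.97, 0.245, -0.003], [0.245, 0.97, 0.0], [0.003, -0.0, -1.0]]
force: [0.0, -0.3, 0.2]
opening: 0.006
grasp_force: 0.0
```

Call:
step_arm:
  steps:
    - [0, 0, 0.006, 0, 0, 0, 1]
    - [0, 0, 0.012, 0, 0, 0, 1]
    - [0, 0, 0.018, 0, 0, 0, 1]
    - [0, 0, 0.018, 0, 0, 0, 1]

```text
time_s: 8.87
position: [0.6592, -0.0846, 0.1254]
tcp_rot: [[-0.97, 0.244, -0.0], [0.244, 0.97, -0.001], [-0.0, -0.001, -1.0]]
force: [-1.5, -0.5, 4.0]
opening: 0.005
grasp_force: 2.1
```

Call:
step_arm:
  steps:
    - [0, 0, -0.1, 0, 0, 0, 1]
    - [0, 0, -0.2, 0, 0, 0, 1]
    - [0, 0.2, -0.33, 0, 0, 0, 1]
    - [0, 0.4, -0.35, 0, 0, 0, 1]
    - [0, 0.6, -0.35, 0, 0, 0, 1]
    - [0, 0.8, -0.35, 0, 0, 0, 1]
    - [0, 0.9, -0.35, 0, 0, 0, 1]
    - [0, 0.9, -0.35, 0, 0, 0, 1]

```text
time_s: 9.53
position: [0.7183, 0.1519, 0.2288]
tcp_rot: [[-0.97, 0.244, 0.0], [0.244, 0.97, 0.0], [-0.0, 0.0, -1.0]]
force: [0.5, 1.3, -0.4]
opening: 0.004
grasp_force: 0.0
```

```bash
python3 - <<'E'
from h import *
s=capture("scene");t=capture("top")
b=cv2.resize(s["image"][175:265,215:310],(528,500),interpolation=cv2.INTER_CUBIC)
cv2.imwrite("pics/s2.png",b[:,:,::-1]);cv2.imwrite("pics/t2.png",t["image"][:,:,::-1])
E
```

```text
(no output)
```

View pics/s2.png

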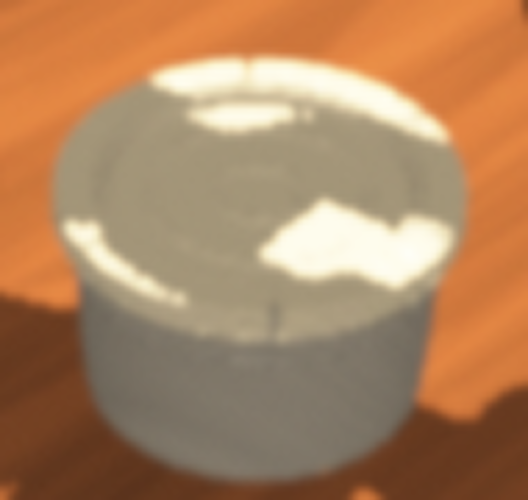

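View pics/t2.png

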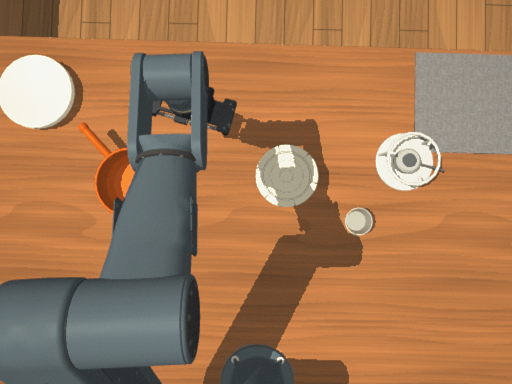

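The rim is now level all round with no steps at the slots. Every section met the same firm stop (TCP z of about 0.1253), the tub is still at (287,176), and the other things haven't moved.

```bash
python3 -c "
from rig import *
print(hand_in())"
```

```text
the job is handed in; nothing more can be done
None
```

All six rim sections of the cheese tub's lid are pressed home and flush; the tub and the other things stand where they were, and the job was handed in at about 10 s on the robot's clock.

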